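Return the round soldering supplies to their dishes

TASK

Tidy the soldering bench: put the solder reel, the white flux jar, the black loupe and the small tan tin away, each standing upright on the floor of the round grey dish made for its size (the largest thing in the largest dish, and so on down to the smallest in the smallest). Leave the small black phone lying among them and the clear part case where they are.

Things in the scene. Friction and masses are not known exactly. Their poses are not given: they have to be found in the camera images.
- solder_reel_mid (a point): Reel of solder wire, black flanges and silvery-white wire, yellow disc on top; stands on its flange like a drum, 58 mm diameter, 36 mm high, about 0.2 kg, largest of the four round things. The point is its centre, 18 mm above its underside; z is its upright axis. Like all four it stands upright on the bare desk.
- flux_jar_mid (a point): Low white round jar of flux with a lid and a label on top, 44 mm diameter at its sides (label corners reach 47 mm), 18 mm high; second largest. The point is its centre, 9 mm above its underside; z is its upright axis.
- loupe_mid (a point): Black eye loupe (hollow tapered tube) standing on its wide rim, 33 mm diameter at the foot, narrower above, 28 mm high; third in size. The point is its centre, 14 mm above its underside; z is its upright axis.
- tip_tin_mid (a point): Small plain tan (brass) round tin, 25 mm diameter, 24 mm high; smallest of the four. The point is its centre, 12 mm above its underside; z is its upright axis.
- reel_dish_mid (a point): The largest of four round open dishes of grey plastic with a cork floor and a dark foot ring, stuck to the desk (it cannot move): inside 82 mm across, 90 mm over its rim; the floor is 3 mm above the desk, the rim 4 mm thick and its top 8 mm above the desk. The point is the centre of its floor; z up. It belongs to the solder reel.
- jar_dish_mid (a point): The second largest of four round open dishes of grey plastic with a cork floor and a dark foot ring, stuck to the desk (it cannot move): inside 66 mm across, 74 mm over its rim; the floor is 3 mm above the desk, the rim 4 mm thick and its top 8 mm above the desk. The point is the centre of its floor; z up. It belongs to the white jar.
- loupe_dish_mid (a point): The third of four round open dishes of grey plastic with a cork floor and a dark foot ring, stuck to the desk (it cannot move): inside 52 mm across, 60 mm over its rim; the floor is 3 mm above the desk, the rim 4 mm thick and its top 8 mm above the desk. The point is the centre of its floor; z up. It belongs to the black loupe.
- tin_dish_mid (a point): The smallest of four round open dishes of grey plastic with a cork floor and a dark foot ring, stuck to the desk (it cannot move): inside 40 mm across, 48 mm over its rim; the floor is 3 mm above the desk, the rim 4 mm thick and its top 8 mm above the desk. The point is the centre of its floor; z up. It belongs to the tan tin.
- phone_mid (a point): Bystander, to be left where it lies: loose small black phone lying face up, 66 x 50 x 8 mm (x, y, z of its own axes), 0.16 kg. The point is its centre. Two fixed things, not listed, lie to either side of it: a black and white clamp frame (45 mm high, 108 mm along world x by 200 mm along y) to the left and a clear hinged case (31 mm high, 104 by 142 mm) to the right, with a lane about 130 mm wide in y between them.
- part_case_mid (a point): Bystander, to be left where it stands: loose clear rectangular part case with a dark lid, 42 x 64 x 51 mm (x, y, z of its own axes), 0.15 kg, at the right of the desk. The point is its centre. A tilted tablet, fixed and 117 mm high, stands at the back left of the work area, at least 65 mm from the centres of the round things; other fixed things lie at least 70 mm from the centres of the round things and dishes.

How it is judged (in metres and radians):
At the end, for the whole second after the job is handed in: Reel, jar, loupe and tin each stand upright (0.1 rad) on the floor of their own dish (height within 3 mm, within 15, 13.8, 12.5 and 10.5 mm of its centre), released, at rest; phone and part case within 15 mm of where they started (horizontal distance between solder_reel_mid and reel_dish_mid below 0.015 m and z of solder_reel_mid in the frame of reel_dish_mid between 0.015 and 0.021 m and angle between each of solder_reel_mid, flux_jar_mid, loupe_mid, tip_tin_mid's own z axis and vertical below 0.1 rad and linear speed of each of solder_reel, flux_jar, loupe, tip_tin below 0.02 m/s and horizontal distance between flux_jar_mid and jar_dish_mid below 0.0138 m and z of flux_jar_mid in the frame of jar_dish_mid between 0.006 and 0.012 m and horizontal distance between loupe_mid and loupe_dish_mid below 0.0125 m and z of loupe_mid in the frame of loupe_dish_mid between 0.011 and 0.017 m and horizontal distance between tip_tin_mid and tin_dish_mid below 0.0105 m and z of tip_tin_mid in the frame of tin_dish_mid between 0.009 and 0.015 m and distance of each of phone_mid, part_case_mid from where it was at the start of the episode below 0.015 m); the robot touches nothing.
It fails at once if the phone is pushed away or tipped over (distance of phone_mid from where it was at the start of the episode above 0.02 m or angle between phone_mid's own z axis and vertical above 0.5 rad).
It fails at once if the clear part case is pushed away or tipped over (distance of part_case_mid from where it was at the start of the episode above 0.02 m or angle between part_case_mid's own z axis and vertical above 0.5 rad).
It also fails if it takes over 106 s, if anything falls off the work surface, if the arm or the gripper's body presses on something with over 40 N, if the wrist force passes 120 N, or if a joint passes its speed limit or range.

ROBOT

A 6-joint arm with a two-finger parallel gripper is mounted at the origin on a cart in front of the work surface, level with it; the furniture and walls round the work are solid. World frame = base frame: x ahead of the robot, y to its left, z up, the work surface at z = 0. Lengths are in mm, angles in rad, forces in N, time in s.
With the tool pointing down it reaches from about 300 to 775 mm from the base axis. Payload 14.6 kg.
Tool frame: the origin (TCP) lies at the centre of the arm's flange, where the gripper is bolted on; the fingertips stand 199 mm ahead of it and the grasp point (between the pads) lies 180 mm ahead of it; z points along the fingers, y is the line along which they close (so a half turn about z gives the same grasp; the last joint's range is limited). The gripper opens to 94 mm and grips with 3 to 60 N. Pads are 16 mm wide; open, the fingers measure 119 mm over their backs; the gripper's body (75 mm by 177 mm) begins 78 mm behind the grasp point.
Start: joints at [-1.171, 0.3, 1.521, -0, 1.321, -0.067], TCP at [247.509, -491.152, 404.646] pointing down, gripper open.
Joint ranges: [-3.03, 3.03], [-0.79, 2.21], [0.23, 2.52], [-1.04, 4.18], [0, 3.07], [-2.55, 2.55]. Speed limits (rad/s): [2.22, 2.22, 2.57, 3.14, 3.14, 3.14].

INTERFACE

Orientations are given as [roll, pitch, yaw] about the fixed x, y, z axes, in that order (R = Rz(yaw) Ry(pitch) Rx(roll)).
In Python, from cell import manip, optics, workorder gives the robot as it stands.
- The arm moves only by the tool step_arm, never from a script. Its argument "increments" is a list that holds one entry, the list of rows, each a list of 7 numbers: the turn, a rotation vector about the tool's x, y, z as a fraction of full scale, then the shift along the tool's x, y, z as a fraction of full scale, then the closure, from -1 (fully open) to 1 (shut). In form: [[[wx, wy, wz, tx, ty, tz, fingers], ...]]. A call has 1 to 5 rows; each row shifts and turns the commanded pose from where the row before left it, along the tool's axes as they then stand; what a row does not reach is not made up. Full scale, the value 1, is 40 mm for a shift and 45 degrees for a turn. A row lasts 1/10 s, in which the tool goes at most 50 mm and 8.59 degrees, less where a joint would pass 70% of its speed; a pose out of reach is approached as far as the arm can. A call with a number of a shift or a turn outside -1 to 1 is refused whole. A call with a gripper value outside its range is refused whole. The fingers move at their own pace and stop on an object; "newtons" is the grip in N (left out, the last holds). Time passes only in rows, so rows that do not move let the fingers close. It gives the time, the measured TCP pose, the force, the opening and the grip force at its end, in the units of the state.
- manip.read_state(): the state, without advancing time (a new reading comes with each control period).
- optics.camera(name): name is "scene" or "top"; returns a dict with "frame" (420x560x3 uint8, red, green, blue), "range_z" (420x560 float32, mm along the optical axis (not along the pixel's ray), 0 where there is no reading), "mtx" (3x3 intrinsics, pixels), "cam_to_world" (4x4, takes a point from camera to world coordinates). Camera axes: x right, y down, z forward; pixel columns grow to the right and rows downward; lengths in mm; the calibration is good to about 2 mm. A picture is of the moment at which its call begins.
- workorder.sign_off(): hands the job in; it is judged then, once.
The state is a dict: "clock": time; "joints": joint angles; "qd": joint speeds; "effort": joint torques, N m; "eef_pos": TCP position; "eef_rot": TCP orientation; "wrist_force": force on the tool from outside, world axes, zero at the start; "moment": the same for the moment, N m; "finger_gap": finger opening in mm; "finger_force": force on a finger pad.
Only numpy, scipy, OpenCV 4.12 (cv2) and the standard library are available. Lean on these libraries where they do the work, as an engineer would, in place of code of your own. Each camera call takes 0.05 s, during which the arm holds its last target. There are 200 camera calls.

## Working session

There is one attempt and no reset: what is moved stays moved. The work goes in short steps, Python scripts to look and compute and a tool call to move; the robot and the scene stay as the last step left them, time stands still between calls to the robot, and variables do not carry over. Pictures are saved under pics/ and viewed, at most 14 in all, crops included, and the job is handed in when it is done.

Besides the shell and the picture viewer there is one more tool, called after "Call:" by a JSON object that holds its "name" and its "arguments". step_arm: Moves the arm, as the interface text tells. Its arguments: {"type":"object","properties":{"increments":{"type":"array","items":{"type":"array","items":{"type":"array","items":{"type":"number"}}}},"newtons":{"type":"number"}},"required":["increments"]}

```bash
ls; mkdir -p pics
python3 - <<'E'
from cell import manip, optics, workorder
import cv2,numpy as np
print(manip.read_state())
for n in ("scene","top"):
    c=optics.camera(n); cv2.imwrite(f"pics/{n}0.png",c["frame"][:,:,::-1]); np.savez(f"{n}0.npz",**c)
    print(n,c["mtx"].round(1).tolist(),c["cam_to_world"].round(3).tolist())
E
```

```text
pics
{'clock': 0.0, 'joints': array([-1.17056633e+00,  3.00465701e-01,  1.52157955e+00,  2.25527830e-05,
        1.32068938e+00, -6.66074064e-02]), 'qd': array([-0.00189539, -0.00135559,  0.0018537 ,  0.00084105,  0.00078006,
        0.00017677]), 'effort': array([-4.19859134e-03, -5.31813276e+01, -3.52743816e+01,  7.06927897e-02,
        2.44660873e-02, -1.15788298e-04]), 'eef_pos': array([ 247.51784532, -491.12032913,  404.08980911]), 'eef_rot': array([-3.14045467e+00, -9.78038346e-05,  4.66831749e-01]), 'wrist_force': array([-0.55624211,  0.84503164,  0.14759464]), 'moment': array([-0.00716113, -0.00218511,  0.04043499]), 'finger_force': 0.0, 'finger_gap': 94.15635616895156}
scene [[430.3, 0.0, 278.2], [0.0, 430.3, 204.4], [0.0, 0.0, 1.0]] [[-0.884, -0.332, 0.329, 207.826], [-0.467, 0.611, -0.639, 600.511], [0.012, -0.718, -0.696, 730.829], [0.0, 0.0, 0.0, 1.0]]
top [[498.2, 0.0, 284.0], [0.0, 498.2, 216.1], [0.0, 0.0, 1.0]] [[-0.015, -0.988, 0.153, 358.474], [-1.0, 0.017, 0.008, 3.381], [-0.01, -0.153, -0.988, 1275.515], [0.0, 0.0, 0.0, 1.0]]
```

View pics/top0.png

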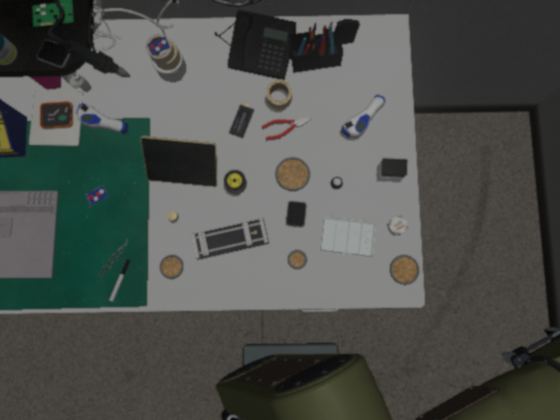

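View pics/scene0.png

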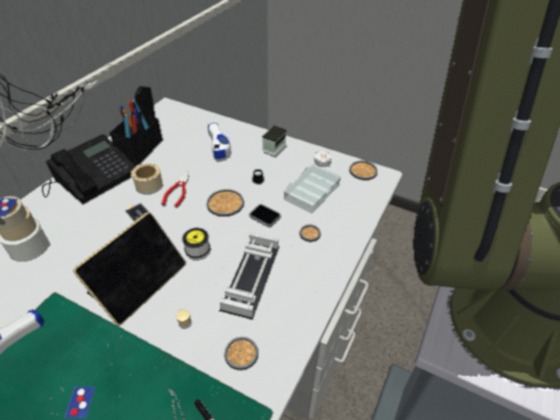

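The top view shows the reel at (235,181), tin (173,216), loupe (337,183) and jar (398,225). The dishes are at (292,174), (404,269), (171,266) and (297,259), the phone at (297,214) and the part case at (394,168). I'll measure these from both cameras.

```bash
cat > h.py <<'E'
import numpy as np,cv2
def cloud(c):
    K=c["mtx"];T=c["cam_to_world"];z=c["range_z"].astype(float)
    v,u=np.mgrid[:z.shape[0],:z.shape[1]]
    P=np.stack([(u-K[0,2])/K[0,0]*z,(v-K[1,2])/K[1,1]*z,z],-1)@T[:3,:3].T+T[:3,3]
    P[z<=0]=np.nan
    return P
def ray(c,u,v,h):
    K=c["mtx"];T=c["cam_to_world"]
    d=T[:3,:3]@np.array([(u-K[0,2])/K[0,0],(v-K[1,2])/K[1,1],1]); return T[:3,3]+d*(h-T[2,3])/d[2]
def proj(c,p):
    T=c["cam_to_world"];q=T[:3,:3].T@(np.array(p)-T[:3,3]);return (c["mtx"]@(q/q[2]))[:2]
def tri(c1,p1,c2,p2):
    A=[]
    for c,p in((c1,p1),(c2,p2)):
        T=np.linalg.inv(c["cam_to_world"])[:3];M=c["mtx"]@T
        A+= [p[0]*M[2]-M[0],p[1]*M[2]-M[1]]
    X=np.linalg.svd(np.array([a/np.linalg.norm(a[:3]) for a in A])*[1,1,1,1e-0])[2][-1];return X[:3]/X[3]
E
python3 - <<'E'
from h import *
t=np.load("top0.npz");s=np.load("scene0.npz");C={"top":t,"scene":s}
seeds={"reel":(235,181,36),"tin":(173,216,24),"loupe":(337,183,28),"jar":(398,225,18),"dA":(292,174,3),"dB":(404,269,3),"dC":(171,266,3),"dD":(297,259,3),"phone":(297,214,8),"case":(394,168,51)}
for n,(u,v,h) in seeds.items():
    X=ray(t,u,v,h)
    out=[n,X.round(0).tolist()]
    for k,c in C.items():
        P=cloud(c);R=np.linalg.norm(P[...,:2]-X[:2],axis=-1)
        if n[0]=='d':
            hsv=cv2.cvtColor(c["frame"],cv2.COLOR_RGB2HSV)
            m=(hsv[...,1]>80)&(hsv[...,0]<25)&(R<60)
            zs=P[m][:,2]
            cs,_=cv2.findContours(m.astype(np.uint8),0,1);b=max(cs,key=cv2.contourArea)
            q=np.array([ray(c,*p[0],3)[:2] for p in b],float);ctr,r=cv2.minEnclosingCircle(q.astype(np.float32))
            M=cv2.moments(m.astype(np.uint8),True);ce=(M["m10"]/M["m00"],M["m01"]/M["m00"])
            out+=[k,"z",round(np.median(zs),1),"c",ray(c,*ce,3)[:2].round(1).tolist(),"D",round(2*np.sqrt(cv2.contourArea(q.astype(np.float32))/np.pi),1)]
        else:
            m=(R<h*0+42)&(P[...,2]>5)
            zz=P[m][:,2];zt=np.percentile(zz,90) if len(zz) else 0
            mt=m&(P[...,2]>zt-4)
            q=P[mt][:,:2].astype(np.float32);ctr,r=cv2.minEnclosingCircle(q)
            out+=[k,"n",len(q),"zt",round(zt,1),"c",np.round(ctr,1).tolist(),"D",round(2*r,1),"mean",q.mean(0).round(1).tolist()]
    print(*out)
P=cloud(t);m=abs(P[...,2])<8;print("desk z top",np.nanmedian(P[m][:,2]));P=cloud(s);m=abs(P[...,2])<8;print(np.nanmedian(P[m][:,2]))
big=[]
for k,x0,y0,w in (("top",150,150,270),("scene",170,110,220)):
    im=C[k]["frame"][y0:y0+int(w*.55 if k=="top" else w*1.2),x0:x0+w,::-1]
    im=cv2.convertScaleAbs(cv2.resize(im,None,fx=2.9 if k=="top" else 2.2,fy=2.9 if k=="top" else 2.2,interpolation=2),alpha=1.5);cv2.imwrite(f"pics/crop_{k}.png",im)
E
```

```text
reel [643.0, 136.0, 36.0] top n 254 zt 38.6 c [643.6, 137.1] D 57.4 mean [644.0, 137.8000030517578] scene n 419 zt 37.6 c [646.4, 135.8] D 59.3 mean [645.2000122070312, 137.1999969482422]
tin [557.0, 296.0, 24.0] top n 49 zt 25.7 c [558.7, 298.1] D 24.1 mean [559.2999877929688, 298.3999938964844] scene n 128 zt 24.2 c [560.9, 296.9] D 25.9 mean [560.0999755859375, 297.0]
loupe [635.0, -124.0, 28.0] top n 35 zt 27.2 c [639.4, -124.8] D 25.6 mean [640.0999755859375, -124.69999694824219] scene n 43 zt 27.3 c [641.4, -126.5] D 27.1 mean [641.0999755859375, -126.19999694824219]
jar [525.0, -276.0, 18.0] top n 147 zt 19.5 c [526.0, -277.7] D 49.5 mean [525.2000122070312, -278.79998779296875] scene n 144 zt 19.0 c [524.8, -278.9] D 53.0 mean [526.4000244140625, -278.20001220703125]
dA [666.0, -9.0, 3.0] top z 1.9 c [668.1, -10.3] D 76.1 scene z 2.8 c [670.5, -13.9] D 76.0
dB [414.0, -289.0, 3.0] top z 1.7 c [413.8, -290.4] D 60.6 scene z 2.7 c [415.7, -295.1] D 59.3
dC [431.0, 303.0, 3.0] top z 2.5 c [430.7, 304.0] D 47.0 scene z 2.9 c [432.5, 300.9] D 48.0
dD [444.0, -18.0, 3.0] top z 2.2 c [443.7, -17.6] D 34.2 scene z 2.8 c [446.1, -22.2] D 34.1
phone [559.0, -20.0, 8.0] top n 271 zt 10.4 c [559.3, -18.3] D 73.8 mean [558.7999877929688, -18.700000762939453] scene n 401 zt 9.5 c [562.0, -18.7] D 73.9 mean [560.9000244140625, -18.600000381469727]
case [666.0, -266.0, 51.0] top n 287 zt 52.2 c [671.6, -268.3] D 73.7 mean [669.5, -268.0] scene n 211 zt 51.6 c [672.3, -268.9] D 72.3 mean [670.4000244140625, -268.29998779296875]
desk z top -0.059856687440287715
0.40946958631917596
```

View pics/crop_top.png

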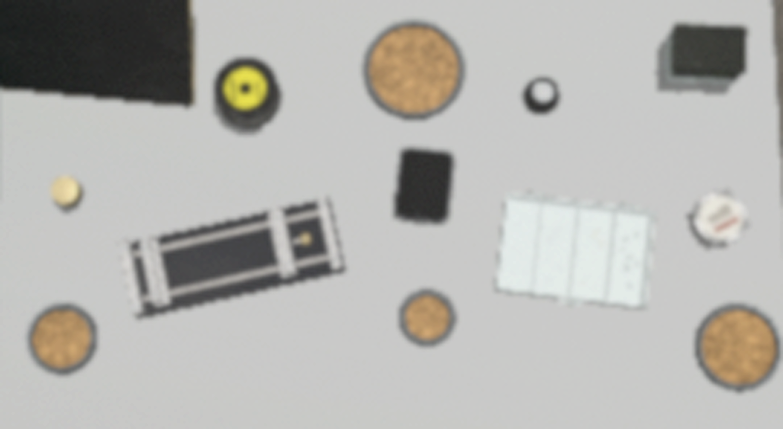

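Dish A takes the reel, B the jar, C the loupe and D the tin; the measured heights agree with the text. Before choosing grasp directions I'll check the tablet's clearance and the jar's label angle.

Run:
```python
from h import *
t=np.load("top0.npz");s=np.load("scene0.npz")
P=np.concatenate([cloud(t).reshape(-1,3),cloud(s).reshape(-1,3)])
for n,(x,y) in {"reel":(645,137),"tin":(560,297.5),"jar":(525.5,-278.5),"A":(667.5,-10.5),"B":(414,-291),"C":(431.5,303),"D":(444,-18.5),"loupe":(640,-125.5)}.items():
    d=P[:,:2]-[x,y]
    for yn,a,b in(("close-x",95,45),("close-y",45,95)):
        m=(abs(d[:,0])<a)&(abs(d[:,1])<b)&(np.hypot(*d.T)>34)
        m2=(abs(d[:,0])<min(a,65))&(abs(d[:,1])<min(b,65))&(abs(d[:,0] if a<b else d[:,1])<14)&(np.hypot(*d.T)>34)
        print(n,yn,"body max z",np.nanmax(P[m][:,2]).round(),"finger max z",np.nanmax(P[m2][:,2]).round())
a=cv2.resize(t["frame"][210:240,380:415,::-1],None,fx=10,fy=10,interpolation=2)
u,v=map(int,proj(s,(525,-278,18)));b=cv2.resize(s["frame"][v-15:v+15,u-17:u+18,::-1],None,fx=10,fy=10,interpolation=2)
cv2.imwrite("pics/jar.png",np.hstack([a,b]))
```

```text
reel close-x body max z 116.0 finger max z 7.0
reel close-y body max z 80.0 finger max z 41.0
tin close-x body max z 25.0 finger max z 7.0
tin close-y body max z 13.0 finger max z 8.0
jar close-x body max z 13.0 finger max z 8.0
jar close-y body max z 37.0 finger max z 32.0
A close-x body max z 16.0 finger max z 12.0
A close-y body max z 16.0 finger max z 13.0
B close-x body max z 22.0 finger max z 11.0
B close-y body max z 33.0 finger max z 13.0
C close-x body max z 7.0 finger max z 6.0
C close-y body max z 49.0 finger max z 7.0
D close-x body max z 12.0 finger max z 6.0
D close-y body max z 39.0 finger max z 6.0
loupe close-x body max z 34.0 finger max z 5.0
loupe close-y body max z 12.0 finger max z 6.0
```

View pics/jar.png

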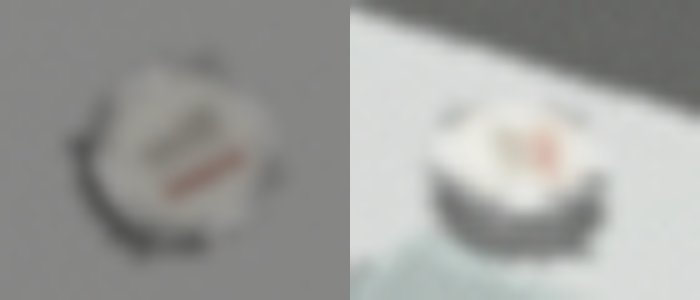

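Call:
{"name": "step_arm", "arguments": {"increments": [[[0,0,-0.1757,0,0,0,-1],[0,0,-0.1757,0,0,0,-1],[0,0,-0.1757,0,0,0,-1],[0,0,-0.1757,0,0,0,-1],[0,0,-0.1757,0,0,0,-1]]], "newtons": 15}}

```text
clock: 0.6
eef_pos: [247.5, -491.1, 404.3]
eef_rot: [-3.141, -0.001, 1.162]
wrist_force: [-0.7, -0.7, 0.2]
finger_gap: 94.5
finger_force: 0.0
```

The label corners lie roughly along world x and y, so I'll grip the jar across its flat sides at yaw ≈ 2.06.

Call:
{"name": "step_arm", "arguments": {"increments": [[[0,0,-0.1633,0,0,0,-1],[0,0,-0.1633,0,0,0,-1],[0,0,-0.1633,0,0,0,-1],[0,0,-0.1633,0,0,0,-1],[0,0,-0.1633,0,0,0,-1]]]}}

```text
clock: 1.1
eef_pos: [247.5, -491.1, 404.3]
eef_rot: [-3.141, -0.001, 1.803]
wrist_force: [0.2, -0.2, 0.8]
finger_gap: 94.0
finger_force: 0.0
```

Call:
{"name": "step_arm", "arguments": {"increments": [[[0,0,-0.1633,0,0,0,-1],[0,0,-0.1633,0,0,0,-1],[0,0,0,0,0,0,-1]]]}}

```text
clock: 1.4
eef_pos: [247.5, -491.1, 404.3]
eef_rot: [3.142, -0.001, 2.057]
wrist_force: [-0.5, 0.1, 0.7]
finger_gap: 93.8
finger_force: 0.0
```

Call:
{"name": "step_arm", "arguments": {"increments": [[[0,0,0,0.158,0.959,0,-1],[0,0,0,0.158,0.959,0,-1],[0,0,0,0.158,0.959,0,-1],[0,0,0,0.158,0.959,0,-1],[0,0,0,0,0,0,-1]]]}}

```text
clock: 1.9
eef_pos: [374.2, -395.1, 404.5]
eef_rot: [3.141, -0.0, 2.054]
wrist_force: [0.3, -1.4, -0.0]
finger_gap: 93.9
finger_force: 0.0
```

Run:
```python
from h import *
from scipy.spatial import cKDTree
t=np.load("top0.npz");s=np.load("scene0.npz")
P=np.concatenate([cloud(t).reshape(-1,3),cloud(s).reshape(-1,3)]);P=P[np.isfinite(P).all(1)]
d=P[:,:2]-[645,137.2]
for deg in range(0,180,15):
    a=np.radians(deg);y=d@[np.sin(a),-np.cos(a)];x=d@[np.cos(a),np.sin(a)]
    b=(abs(y)<93)&(abs(x)<42)&(np.hypot(x,y)>36); f=(abs(y)<66)&(abs(x)<14)&(np.hypot(x,y)>36)
    print(deg,P[b][:,2].max().round(),P[f][:,2].max().round())
```

```text
0 75.0 41.0
15 62.0 27.0
30 50.0 5.0
45 41.0 6.0
60 25.0 8.0
75 8.0 8.0
90 116.0 7.0
105 116.0 4.0
120 116.0 89.0
135 116.0 90.0
150 116.0 77.0
165 99.0 58.0
```

Call:
{"name": "step_arm", "arguments": {"increments": [[[0,0,0,0.162,0.941,0,-1],[0,0,0,0.162,0.941,0,-1],[0,0,0,0.162,0.941,0,-1],[0,0,0,0.162,0.941,0,-1],[0,0,0,0.162,0.941,0,-1]]]}}

```text
clock: 2.4
eef_pos: [523.9, -280.6, 404.5]
eef_rot: [-3.141, -0.0, 2.05]
wrist_force: [0.4, 0.2, -0.6]
finger_gap: 94.0
finger_force: 0.0
```

Call:
{"name": "step_arm", "arguments": {"increments": [[[0,0,0,0,0,0.9,-1],[0,0,0,0,0,0.9,-1],[0,0,0,0,0,0.9,-1],[0,0,0,0,0,0.7,-1],[0,0,0,0,0,0,-1]]]}}

```text
clock: 2.9
eef_pos: [522.2, -281.3, 264.9]
eef_rot: [-3.138, -0.006, 2.051]
wrist_force: [0.3, -0.1, 0.3]
finger_gap: 94.1
finger_force: 0.0
```

Call:
{"name": "step_arm", "arguments": {"increments": [[[0,0,0,0.024,0.1,0.5,-1],[0,0,0,0,0,0.5,-1],[0,0,0,0,0,0.3,-1],[0,0,0,0,0,0.1,-1],[0,0,0,0,0,0,-1]]]}}

```text
clock: 3.4
eef_pos: [526.3, -278.8, 213.2]
eef_rot: [3.141, 0.0, 2.054]
wrist_force: [0.5, 1.2, -0.6]
finger_gap: 94.1
finger_force: 0.0
```

Call:
{"name": "step_arm", "arguments": {"increments": [[[0,0,0,0,0,0.18,-1],[0,0,0,0,0,0,1],[0,0,0,0,0,0,1],[0,0,0,0,0,0,1],[0,0,0,0,0,0,1]]], "newtons": 15}}

```text
clock: 3.9
eef_pos: [526.3, -278.5, 205.7]
eef_rot: [3.141, 0.0, 2.055]
wrist_force: [0.6, 0.1, -0.3]
finger_gap: 65.6
finger_force: 0.0
```

Call:
{"name": "step_arm", "arguments": {"increments": [[[0,0,0,0,0,0,1],[0,0,0,0,0,0,1],[0,0,0,0,0,0,1],[0,0,0,0,0,0,1],[0,0,0,0,0,0,1]]]}}

```text
clock: 4.4
eef_pos: [526.2, -278.5, 205.5]
eef_rot: [3.142, 0.0, 2.055]
wrist_force: [-0.5, 0.2, 0.1]
finger_gap: 43.7
finger_force: 15.0
```

Call:
{"name": "step_arm", "arguments": {"increments": [[[0,0,0,0,0,-0.5,1],[0,0,0,0,0,-0.7,1],[0,0,0,0.1,-0.4,-0.3,1],[0,0,0,0.258,-0.657,0,1],[0,0,0,0.258,-0.657,0,1]]]}}

```text
clock: 4.9
eef_pos: [453.2, -288.4, 265.6]
eef_rot: [3.141, 0.0, 2.055]
wrist_force: [0.3, 0.4, -0.4]
finger_gap: 43.6
finger_force: 15.0
```

Call:
{"name": "step_arm", "arguments": {"increments": [[[0,0,0,0.258,-0.657,0,1],[0,0,0,0.158,-0.257,0,1],[0,0,0,0,0,0,1]]]}}

```text
clock: 5.2
eef_pos: [413.3, -290.9, 265.7]
eef_rot: [3.142, -0.0, 2.053]
wrist_force: [-0.1, 0.9, -0.6]
finger_gap: 43.5
finger_force: 15.0
```

Call:
{"name": "step_arm", "arguments": {"increments": [[[0,0,0,0,0,0.6,1],[0,0,0,0,0,0.5,1],[0,0,0,0,0,0.2,1],[0,0,0,0,0,0.08,1],[0,0,0,0,0,0,1]]]}}

```text
clock: 5.7
eef_pos: [414.5, -290.8, 210.4]
eef_rot: [3.142, 0.0, 2.055]
wrist_force: [-0.0, 0.2, -0.6]
finger_gap: 43.6
finger_force: 15.0
```

Call:
{"name": "step_arm", "arguments": {"increments": [[[0,0,0,0,0,0.04,1],[0,0,0,0,0,0,1],[0,0,0,0,0,0,-0.4],[0,0,0,0,0,0,-0.4],[0,0,0,0,0,0,-0.4]]]}}

```text
clock: 6.2
eef_pos: [414.0, -290.9, 208.9]
eef_rot: [3.141, 0.0, 2.055]
wrist_force: [-0.1, -0.8, 0.5]
finger_gap: 64.2
finger_force: 0.0
```

Call:
{"name": "step_arm", "arguments": {"increments": [[[0,0,0,0,0,0,-0.4],[0,0,0,0,0,-0.4,-0.4],[0,0,0,0,0,-0.9,-0.4],[0,0,0,0,0,-0.9,-0.4],[0,0,0,0,0,0,-0.4]]]}}

```text
clock: 6.7
eef_pos: [414.5, -291.3, 301.0]
eef_rot: [3.139, 0.007, 2.055]
wrist_force: [0.2, -0.6, 0.4]
finger_gap: 65.7
finger_force: 0.0
```

Call:
{"name": "step_arm", "arguments": {"increments": [[[0,0,0.154,0,0,0,-0.4],[0,0,0.154,0,0,0,-0.4],[0,0,0.154,0,0,0,-0.4],[0,0,0.154,0,0,0,-0.4],[0,0,0,0,0,0,-0.4]]]}}

```text
clock: 7.2
eef_pos: [413.9, -290.8, 296.1]
eef_rot: [-3.141, -0.0, 1.569]
wrist_force: [0.1, -0.4, 0.1]
finger_gap: 65.9
finger_force: 0.0
```

Call:
{"name": "step_arm", "arguments": {"increments": [[[0,0,0,0.59,0.8,0,-0.4],[0,0,0,0.59,0.8,0,-0.4],[0,0,0,0.59,0.8,0,-0.4],[0,0,0,0.59,0.8,0,-0.4],[0,0,0,0.59,0.8,0,-0.4]]]}}

```text
clock: 7.7
eef_pos: [575.1, -171.6, 296.2]
eef_rot: [-3.141, -0.0, 1.575]
wrist_force: [0.6, -0.9, 0.1]
finger_gap: 65.8
finger_force: 0.0
```

Call:
{"name": "step_arm", "arguments": {"increments": [[[0,0,0,0.59,0.8,0,-0.4],[0,0,0,0.55,0.75,0,-0.4],[0,0,0,0,0,0,-0.4]]]}}

```text
clock: 8.0
eef_pos: [638.1, -124.4, 295.6]
eef_rot: [-3.142, -0.0, 1.578]
wrist_force: [0.2, -0.6, -0.4]
finger_gap: 65.8
finger_force: 0.0
```

Run:
```python
from cell import optics
from h import *
for k in("top","scene"):
    c=optics.camera(k);np.savez(k+"1.npz",**c)
    P=cloud(c);m=(np.linalg.norm(P[...,:2]-[414,-290.5],axis=-1)<33)&(P[...,2]>14)&(P[...,2]<60)
    q=P[m];print(k,len(q),q.mean(0),np.percentile(q[:,2],[5,50,95]),cv2.minEnclosingCircle(q[:,:2].astype(np.float32)))
    cv2.imwrite(f"pics/{k}1.png",c["frame"][:,:,::-1])
```

```text
top 281 [ 412.80301599 -290.28012687   19.59457307] [15.84663309 19.30821423 23.30000045] ((413.55902099609375, -291.5255126953125), 25.90514373779297)
scene 183 [ 413.46487335 -289.25749945   19.88331959] [15.91528797 20.13426062 22.41885953] ((413.8587951660156, -291.4836730957031), 25.439260482788086)
```

View pics/scene1.png

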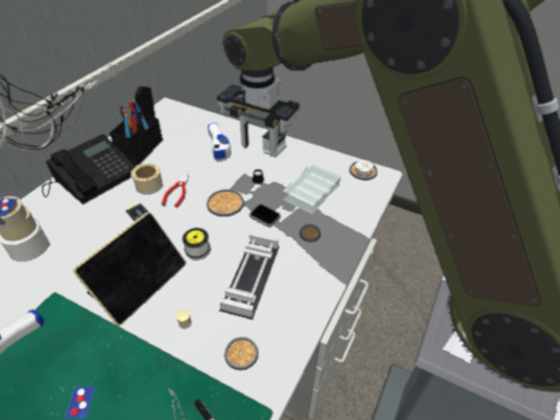

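The jar sits centred in its dish at (364,168). I'll lower onto the loupe next.

Call:
{"name": "step_arm", "arguments": {"increments": [[[0,0,0,-0.025,0.05,0.7,-0.4],[0,0,0,0,0,0.8,-0.4],[0,0,0,0,0,0.4,-0.4],[0,0,0,0,0,0.1,-0.4],[0,0,0,0,0,0,-0.4]]]}}

```text
clock: 8.6
eef_pos: [637.9, -128.7, 217.0]
eef_rot: [3.142, 0.0, 1.571]
wrist_force: [0.2, -0.1, 0.6]
finger_gap: 65.9
finger_force: 0.0
```

Call:
{"name": "step_arm", "arguments": {"increments": [[[0,0,0,0.075,0.055,0.2,-0.4],[0,0,0,0,0,0.08,-0.4],[0,0,0,0,0,0,-0.4],[0,0,0,0,0,0,1],[0,0,0,0,0,0,1]]], "newtons": 12}}

```text
clock: 9.1
eef_pos: [640.2, -125.3, 205.8]
eef_rot: [3.141, 0.0, 1.571]
wrist_force: [0.4, 0.6, 0.6]
finger_gap: 53.4
finger_force: 0.0
```

Call:
{"name": "step_arm", "arguments": {"increments": [[[0,0,0,0,0,0,1],[0,0,0,0,0,0,1],[0,0,0,0,0,0,1],[0,0,0,0,0,0,1],[0,0,0,0,0,0,1]]]}}

```text
clock: 9.6
eef_pos: [640.2, -125.2, 205.5]
eef_rot: [3.141, 0.0, 1.571]
wrist_force: [-0.1, -0.1, 0.1]
finger_gap: 30.4
finger_force: 11.8
```

Call:
{"name": "step_arm", "arguments": {"increments": [[[0,0,0,0,0,-0.3,1],[0,0,0,0,0,-0.8,1],[0,0,0,0,0,-0.8,1],[0,0,0,0,0,-0.2,1],[0,0,0,0,0,0,1]]]}}

```text
clock: 10.1
eef_pos: [640.2, -125.2, 291.0]
eef_rot: [3.139, 0.001, 1.571]
wrist_force: [-0.5, 0.3, -0.6]
finger_gap: 30.1
finger_force: 11.7
```

Call:
{"name": "step_arm", "arguments": {"increments": [[[0,0,0,0.5,-0.25,0,1],[0,0,0,0.89,-0.435,0,1],[0,0,0,0.89,-0.435,0,1],[0,0,0,0.89,-0.435,0,1],[0,0,0,0.89,-0.435,0,1]]]}}

```text
clock: 10.6
eef_pos: [559.4, 38.4, 287.8]
eef_rot: [-3.139, -0.0, 1.571]
wrist_force: [-0.4, 0.6, -0.7]
finger_gap: 30.8
finger_force: 11.7
```

Call:
{"name": "step_arm", "arguments": {"increments": [[[0,0,0,0.89,-0.435,0,1],[0,0,0,0.89,-0.435,0,1],[0,0,0,0.89,-0.435,0,1],[0,0,0,0.89,-0.435,0,1],[0,0,0,0.89,-0.435,0,1]]]}}

```text
clock: 11.1
eef_pos: [472.4, 216.4, 288.0]
eef_rot: [-3.139, 0.001, 1.571]
wrist_force: [0.7, -0.1, -0.9]
finger_gap: 30.3
finger_force: 11.7
```

Call:
{"name": "step_arm", "arguments": {"increments": [[[0,0,0,0.89,-0.435,0,1],[0,0,0,0.6,-0.3,0,1],[0,0,0,0,0,0,1]]]}}

```text
clock: 11.4
eef_pos: [442.6, 276.9, 288.0]
eef_rot: [-3.139, 0.001, 1.574]
wrist_force: [-0.4, -0.4, -0.3]
finger_gap: 30.2
finger_force: 11.7
```

Call:
{"name": "step_arm", "arguments": {"increments": [[[0,0,0,0.645,-0.283,0,1],[0,0,0,0,0,0,1],[0,0,0,0,0,0.6,1],[0,0,0,0,0,0.7,1],[0,0,0,0,0,0.3,1]]]}}

```text
clock: 11.9
eef_pos: [432.7, 299.4, 222.6]
eef_rot: [-3.138, 0.002, 1.57]
wrist_force: [-0.0, 0.7, -0.2]
finger_gap: 30.4
finger_force: 11.7
```

Call:
{"name": "step_arm", "arguments": {"increments": [[[0,0,0,0,0,0.1,1],[0,0,0,0,0,0,1]]]}}

```text
clock: 12.1
eef_pos: [433.2, 300.2, 221.4]
eef_rot: [-3.141, 0.0, 1.57]
wrist_force: [0.5, 0.1, -0.2]
finger_gap: 30.7
finger_force: 11.7
```

Call:
{"name": "step_arm", "arguments": {"increments": [[[0,0,0,0.06,-0.045,0.2,1],[0,0,0,0,0,0.08,1],[0,0,0,0,0,0.03,1],[0,0,0,0,0,0,1]]]}}

```text
clock: 12.5
eef_pos: [431.1, 303.0, 209.1]
eef_rot: [3.142, -0.0, 1.571]
wrist_force: [-0.2, -0.5, 0.8]
finger_gap: 30.3
finger_force: 11.7
```

Call:
{"name": "step_arm", "arguments": {"increments": [[[0,0,0,0,0,0.01,1],[0,0,0,0,0,0,-0.2],[0,0,0,0,0,0,-0.2],[0,0,0,0,0,0,-0.2],[0,0,0,0,0,0,-0.2]]]}}

```text
clock: 13.0
eef_pos: [431.1, 303.0, 208.7]
eef_rot: [3.141, -0.0, 1.571]
wrist_force: [1.0, -0.9, -0.2]
finger_gap: 55.3
finger_force: 0.0
```

Call:
{"name": "step_arm", "arguments": {"increments": [[[0,0,0,0,0,-0.2,-0.2],[0,0,0,0,0,-0.8,-0.2],[0,0,0,0,0,-0.8,-0.2],[0,0,0,0,0,0,-0.2]]]}}

```text
clock: 13.4
eef_pos: [431.6, 303.4, 285.1]
eef_rot: [3.136, -0.004, 1.571]
wrist_force: [0.1, -0.8, -0.2]
finger_gap: 56.6
finger_force: 0.0
```

Call:
{"name": "step_arm", "arguments": {"increments": [[[0,0,0,-0.03,0.8,0,-0.2],[0,0,0,-0.03,0.8,0,-0.2],[0,0,0,-0.04,0.8,0,-0.2],[0,0,0,-0.04,0.8,0,-0.2],[0,0,0,0,0,0,-0.2]]]}}

```text
clock: 13.9
eef_pos: [561.4, 296.5, 279.9]
eef_rot: [3.141, 0.0, 1.569]
wrist_force: [-0.5, -0.8, 0.1]
finger_gap: 56.4
finger_force: 0.0
```

Run:
```python
from cell import optics
from h import *
for k in("top","scene"):
    c=optics.camera(k)
    P=cloud(c)
    for n,x,y in(("loupe",431,302.7),("tin",560,297)):
        m=(np.linalg.norm(P[...,:2]-[x,y],axis=-1)<24)&(P[...,2]>12)&(P[...,2]<60)
        q=P[m]
        if len(q):print(k,n,len(q),q.mean(0).round(1),np.percentile(q[:,2],[5,50,95]).round(1),cv2.minEnclosingCircle(q[:,:2].astype(np.float32)))
    u,v=map(int,proj(c,(480,300,10)));u=max(u,70);cv2.imwrite(f"pics/{k}2.png",cv2.resize(c["frame"][v-60:v+60,u-70:u+70,::-1],None,fx=4,fy=4))
```

```text
top tin 3 [562.4 286.3  21.1] [16.3 23.8 24.1] ((562.689697265625, 286.669189453125), 3.409468173980713)
scene loupe 265 [429.2 303.8  23.7] [13.5 24.1 31.5] ((430.1396789550781, 302.36328125), 15.391843795776367)
scene tin 162 [558.7 298.2  21.9] [14.7 22.9 25.2] ((560.6600952148438, 297.19720458984375), 12.915278434753418)
```

View pics/scene2.png

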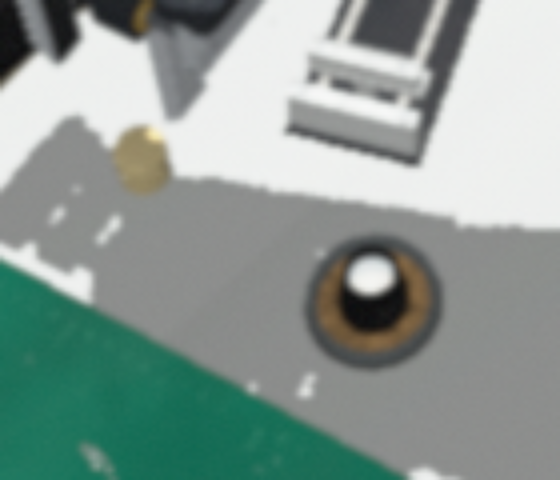

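The loupe stands centred in its dish at crop pixel (372,300), with the tin ahead at (142,160). Next is the tin.

Call:
{"name": "step_arm", "arguments": {"increments": [[[0,0,0,0.02,-0.03,0.6,-0.2],[0,0,0,0,0,0.7,-0.2],[0,0,0,0,0,0.3,-0.2],[0,0,0,0,0,0.05,-0.2],[0,0,0,0,0,0,-0.2]]]}}

```text
clock: 14.5
eef_pos: [557.7, 298.4, 215.4]
eef_rot: [3.141, -0.0, 1.571]
wrist_force: [0.5, -0.3, 0.3]
finger_gap: 56.5
finger_force: 0.0
```

Call:
{"name": "step_arm", "arguments": {"increments": [[[0,0,0,-0.025,0.06,0.15,-0.2],[0,0,0,0,0,0.08,-0.2],[0,0,0,0,0,0,1],[0,0,0,0,0,0,1],[0,0,0,0,0,0,1]]]}}

```text
clock: 15.0
eef_pos: [560.3, 297.2, 205.7]
eef_rot: [3.141, -0.0, 1.571]
wrist_force: [-0.1, -0.6, -0.2]
finger_gap: 36.0
finger_force: 0.0
```

Call:
{"name": "step_arm", "arguments": {"increments": [[[0,0,0,0,0,0,1],[0,0,0,0,0,0,1],[0,0,0,0,0,0,1],[0,0,0,0,0,0,1]]]}}

```text
clock: 15.4
eef_pos: [560.3, 297.2, 205.6]
eef_rot: [3.141, -0.0, 1.571]
wrist_force: [-1.1, 0.3, 2.9]
finger_gap: 24.3
finger_force: 12.0
```

Call:
{"name": "step_arm", "arguments": {"increments": [[[0,0,0,0,0,-0.3,1],[0,0,0,0,0,-0.8,1],[0,0,0,0,0,-0.8,1],[0,0,0,0,0,-0.2,1],[0,0,0,0,0,0,1]]]}}

```text
clock: 15.9
eef_pos: [560.3, 297.2, 290.9]
eef_rot: [3.139, -0.001, 1.571]
wrist_force: [-0.2, -0.3, -1.4]
finger_gap: 24.3
finger_force: 12.0
```

Call:
{"name": "step_arm", "arguments": {"increments": [[[0,0,0,-0.5,-0.18,0,1],[0,0,0,-0.8,-0.29,0,1],[0,0,0,-0.8,-0.29,0,1],[0,0,0,-0.8,-0.29,0,1],[0,0,0,-0.8,-0.29,0,1]]]}}

```text
clock: 16.4
eef_pos: [505.7, 147.9, 287.8]
eef_rot: [-3.139, 0.001, 1.571]
wrist_force: [0.8, -0.2, -0.2]
finger_gap: 24.4
finger_force: 12.0
```

Call:
{"name": "step_arm", "arguments": {"increments": [[[0,0,0,-0.8,-0.29,0,1],[0,0,0,-0.8,-0.29,0,1],[0,0,0,-0.8,-0.29,0,1],[0,0,0,-0.8,-0.29,0,1],[0,0,0,-0.8,-0.29,0,1]]]}}

```text
clock: 16.9
eef_pos: [447.6, -11.9, 288.1]
eef_rot: [-3.139, -0.0, 1.571]
wrist_force: [0.0, -0.5, -0.7]
finger_gap: 24.6
finger_force: 12.0
```

Call:
{"name": "step_arm", "arguments": {"increments": [[[0,0,0,-0.2,-0.1,0,1],[0,0,0,0,0,0,1]]]}}

```text
clock: 17.1
eef_pos: [444.2, -19.5, 288.6]
eef_rot: [-3.14, -0.0, 1.569]
wrist_force: [0.4, 0.4, -1.2]
finger_gap: 24.9
finger_force: 12.0
```

Call:
{"name": "step_arm", "arguments": {"increments": [[[0,0,0,0,0,0.6,1],[0,0,0,0,0,0.7,1],[0,0,0,0,0,0.3,1],[0,0,0,0,0,0.1,1],[0,0,0,0,0,0,1]]]}}

```text
clock: 17.6
eef_pos: [444.9, -18.4, 221.4]
eef_rot: [-3.141, -0.0, 1.571]
wrist_force: [1.1, 0.7, 0.3]
finger_gap: 24.2
finger_force: 12.0
```

Call:
{"name": "step_arm", "arguments": {"increments": [[[0,0,0,-0.015,-0.01,0.2,1],[0,0,0,0,0,0.08,1],[0,0,0,0,0,0.03,1],[0,0,0,0,0,0,1]]]}}

```text
clock: 18.0
eef_pos: [444.3, -19.5, 209.1]
eef_rot: [3.141, -0.0, 1.571]
wrist_force: [-0.1, 0.1, -0.1]
finger_gap: 24.2
finger_force: 12.0
```

Call:
{"name": "step_arm", "arguments": {"increments": [[[0,0,0,0,0,0.01,1],[0,0,0,0,0,0,-0.2],[0,0,0,0,0,0,-0.2],[0,0,0,0,0,0,-0.2],[0,0,0,0,0,0,-0.2]]]}}

```text
clock: 18.5
eef_pos: [444.3, -19.4, 208.7]
eef_rot: [3.141, -0.0, 1.571]
wrist_force: [0.1, 0.1, 0.4]
finger_gap: 53.2
finger_force: 0.0
```

Call:
{"name": "step_arm", "arguments": {"increments": [[[0,0,0,0,0,-0.2,-0.2],[0,0,0,0,0,-0.9,-0.2],[0,0,0,0,0,-0.9,-0.8],[0,0,0,0,0,0,-0.8]]]}}

```text
clock: 18.9
eef_pos: [444.9, -19.5, 293.1]
eef_rot: [3.134, 0.001, 1.571]
wrist_force: [0.1, 0.1, -0.9]
finger_gap: 69.0
finger_force: 0.0
```

Call:
{"name": "step_arm", "arguments": {"increments": [[[0,0,0,0.56,0.717,0,-0.8],[0,0,0,0.56,0.717,0,-0.8],[0,0,0,0.56,0.717,0,-0.8],[0,0,0,0.56,0.717,0,-0.8],[0,0,0,0.56,0.717,0,-0.8]]]}}

```text
clock: 19.4
eef_pos: [588.5, 93.6, 288.1]
eef_rot: [-3.141, 0.0, 1.571]
wrist_force: [0.6, 0.1, -0.3]
finger_gap: 84.4
finger_force: 0.0
```

Call:
{"name": "step_arm", "arguments": {"increments": [[[0,0,0,0.56,0.717,0,-0.8],[0,0,0,0.56,0.717,0,-0.8],[0,0,0.139,0,0,0,-0.8],[0,0,0.139,0,0,0,-0.8],[0,0,0.139,0,0,0,-0.8]]]}}

```text
clock: 19.9
eef_pos: [645.0, 137.6, 287.7]
eef_rot: [-3.14, 0.001, 1.239]
wrist_force: [0.8, -0.6, -0.8]
finger_gap: 84.5
finger_force: 0.0
```

Call:
{"name": "step_arm", "arguments": {"increments": [[[0,0,0.139,0,0,0,-0.8],[0,0,0,0,0,0,-0.8]]]}}

```text
clock: 20.1
eef_pos: [644.9, 137.4, 288.1]
eef_rot: [-3.141, 0.0, 1.132]
wrist_force: [-0.0, -0.2, -0.2]
finger_gap: 84.6
finger_force: 0.0
```

Run:
```python
from cell import optics
from h import *
for k in("top","scene"):
    c=optics.camera(k)
    P=cloud(c)
    for n,x,y,z0 in(("tin",444,-19,14),("phone",559,-18.6,5)):
        m=(np.linalg.norm(P[...,:2]-[x,y],axis=-1)<(22 if n=="tin" else 45))&(P[...,2]>z0)&(P[...,2]<60)
        q=P[m]
        if len(q):print(k,n,len(q),q.mean(0).round(1),np.percentile(q[:,2],[5,50,95]).round(1),cv2.minEnclosingCircle(q[:,:2].astype(np.float32)))
    cv2.imwrite(f"pics/{k}3.png",c["frame"][:,:,::-1])
```

```text
top tin 81 [442.1 -18.6  25.3] [20.6 25.8 29.6] ((446.7761535644531, -16.796588897705078), 17.07550621032715)
top phone 373 [559.2 -17.9   7.8] [ 5.3  7.6 11.1] ((556.552734375, -18.956680297851562), 41.23749923706055)
scene tin 107 [442.5 -16.3  24.2] [17.3 25.7 28. ] ((444.3983154296875, -18.640380859375), 13.364282608032227)
scene phone 416 [560.9 -18.    7.8] [ 5.7  7.8 10. ] ((561.4432983398438, -17.725963592529297), 36.84016036987305)
```

View pics/scene3.png

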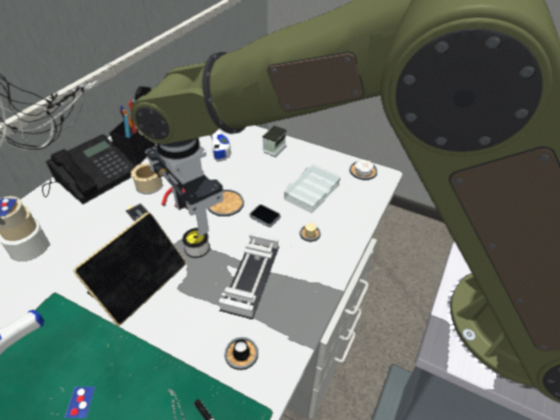

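The tin is centred in its dish at (310,232), the phone at (265,215) hasn't moved, and the gripper is above the reel.

Call:
{"name": "step_arm", "arguments": {"increments": [[[0,0,0,0,0,0.6,-0.8],[0,0,0,0,0,0.7,-0.8],[0,0,0,0,0,0.3,-0.8],[0,0,0,0,0,0.05,-0.8],[0,0,0,0,0,0,-0.8]]]}}

```text
clock: 20.7
eef_pos: [645.2, 137.4, 223.3]
eef_rot: [3.141, -0.0, 1.135]
wrist_force: [-0.4, -0.0, -0.3]
finger_gap: 84.8
finger_force: 0.0
```

Call:
{"name": "step_arm", "arguments": {"increments": [[[0,0,0,0,0,0.3,-0.8],[0,0,0,0,0,0.13,-0.8],[0,0,0,0,0,0,1],[0,0,0,0,0,0,1],[0,0,0,0,0,0,1]]], "newtons": 25}}

```text
clock: 21.2
eef_pos: [645.1, 137.4, 205.8]
eef_rot: [3.141, -0.0, 1.134]
wrist_force: [0.1, -0.3, -0.4]
finger_gap: 64.1
finger_force: 0.0
```

Call:
{"name": "step_arm", "arguments": {"increments": [[[0,0,0,0,0,0,1],[0,0,0,0,0,0,1],[0,0,0,0,0,0,1],[0,0,0,0,0,0,1]]]}}

```text
clock: 21.6
eef_pos: [645.1, 137.4, 205.8]
eef_rot: [3.141, -0.0, 1.134]
wrist_force: [-0.2, -0.7, 4.6]
finger_gap: 57.9
finger_force: 25.0
```

Call:
{"name": "step_arm", "arguments": {"increments": [[[0,0,0,0,0,-0.3,1],[0,0,0,0,0,-0.7,1],[0,0,0,0,0,-0.5,1],[0,0,0,0,0,-0.1,1],[0,0,0,0,0,0,1]]]}}

```text
clock: 22.1
eef_pos: [644.9, 137.4, 269.9]
eef_rot: [3.141, -0.0, 1.134]
wrist_force: [-0.5, -0.7, -1.7]
finger_gap: 57.6
finger_force: 25.0
```

Call:
{"name": "step_arm", "arguments": {"increments": [[[0,0,0,-0.624,0.417,0,1],[0,0,0,-0.624,0.417,0,1],[0,0,0,-0.624,0.417,0,1],[0,0,0,-0.624,0.417,0,1],[0,0,0,-0.624,0.417,0,1]]]}}

```text
clock: 22.6
eef_pos: [667.6, -12.2, 267.7]
eef_rot: [-3.139, 0.001, 1.134]
wrist_force: [-0.5, -1.6, -2.1]
finger_gap: 57.8
finger_force: 25.0
```

Call:
{"name": "step_arm", "arguments": {"increments": [[[0,0,0,0,0,0,1],[0,0,0,0,0,0.4,1],[0,0,0,0,0,0.5,1],[0,0,0,0,0,0.1,1],[0,0,0,0,0,0,1]]]}}

```text
clock: 23.1
eef_pos: [667.5, -10.1, 227.7]
eef_rot: [-3.139, 0.001, 1.135]
wrist_force: [0.4, -0.0, -0.9]
finger_gap: 57.7
finger_force: 25.0
```

Call:
{"name": "step_arm", "arguments": {"increments": [[[0,0,0,0,0,0.3,1],[0,0,0,0,0,0.1,1],[0,0,0,0,0,0.06,1],[0,0,0,0,0,0,1]]]}}

```text
clock: 23.5
eef_pos: [667.8, -11.0, 210.8]
eef_rot: [-3.141, 0.0, 1.134]
wrist_force: [-0.6, -0.8, -1.6]
finger_gap: 57.7
finger_force: 25.0
```

Call:
{"name": "step_arm", "arguments": {"increments": [[[0,0,0,0,0,0.04,1],[0,0,0,0,0,0,1],[0,0,0,0,0,0,-0.8],[0,0,0,0,0,0,-0.8],[0,0,0,0,0,0,-0.8]]]}}

```text
clock: 24.0
eef_pos: [667.9, -11.0, 209.7]
eef_rot: [3.141, -0.0, 1.134]
wrist_force: [-0.6, -1.6, -0.1]
finger_gap: 78.2
finger_force: 0.0
```

Call:
{"name": "step_arm", "arguments": {"increments": [[[0,0,0,0,0,0,-0.8],[0,0,0,0,0,-0.3,-0.8],[0,0,0,0,0,-0.9,-0.8],[0,0,0,0,0,-0.9,-0.8],[0,0,0,0,0,-0.9,-0.8]]]}}

```text
clock: 24.5
eef_pos: [667.6, -11.0, 331.9]
eef_rot: [3.141, -0.0, 1.134]
wrist_force: [-0.4, -0.7, -0.3]
finger_gap: 84.8
finger_force: 0.0
```

Call:
{"name": "step_arm", "arguments": {"increments": [[[0,0,0,0,-1,-0.3,-0.8],[0,0,0,0,-1,0,-0.8],[0,0,0,0,-1,0,-0.8],[0,0,0,0,-1,0,-0.8],[0,0,0,0,0,0,-0.8]]]}}

```text
clock: 25.0
eef_pos: [519.9, 58.2, 342.5]
eef_rot: [-3.141, -0.0, 1.136]
wrist_force: [0.4, -0.3, -0.2]
finger_gap: 84.5
finger_force: 0.0
```

Run:
```python
from cell import optics
from h import *
for k in("top","scene"):
    c=optics.camera(k)
    P=cloud(c)
    for n,x,y,r,z0,z1 in(("reel",667.5,-11,40,30,60),("tin",444,-19,22,20,40),("loupe",431,302.7,24,24,45),("jar",414,-290.5,32,17,40),("phone",559,-18.6,45,5,30),("case",670,-268,45,46,60)):
        q=P[(np.linalg.norm(P[...,:2]-[x,y],axis=-1)<r)&(P[...,2]>z0)&(P[...,2]<z1)]
        if len(q)>9:
            ce,rr=cv2.minEnclosingCircle(q[:,:2].astype(np.float32));print(k,n,len(q),"mean",q.mean(0).round(1),"circ",np.round(ce,1),round(2*rr,1))
    cv2.imwrite(f"pics/{k}4.png",c["frame"][:,:,::-1])
```

```text
top reel 370 mean [666.2 -11.2  38.2] circ [665.7 -10.6] 57.9
top tin 73 mean [442.1 -19.6  25.4] circ [442.1 -19.2] 24.2
top loupe 70 mean [428.7 302.9  27.7] circ [429.9 302.1] 27.5
top jar 235 mean [ 413.2 -290.3   20.1] circ [ 413.4 -290.8] 51.8
top phone 322 mean [559.  -22.5   7.8] circ [559.4 -20.5] 71.8
top case 374 mean [ 669.6 -269.    49.8] circ [ 670.9 -269. ] 73.7
scene reel 355 mean [665.3  -9.5  38.4] circ [666.1 -12.3] 62.3
scene tin 87 mean [443.4 -17.9  25.4] circ [444.  -19.7] 27.4
scene loupe 151 mean [430.8 301.8  27.7] circ [430.4 301.5] 26.2
scene jar 172 mean [ 413.9 -290.1   20.2] circ [ 414.5 -292.6] 50.9
scene phone 409 mean [560.8 -17.7   7.7] circ [561.9 -18.6] 73.9
```

View pics/scene4.png

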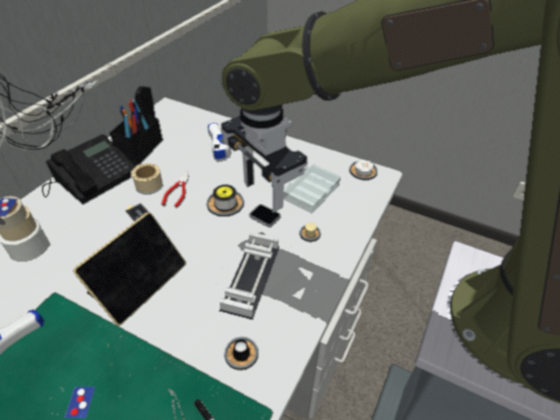

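View pics/top4.png

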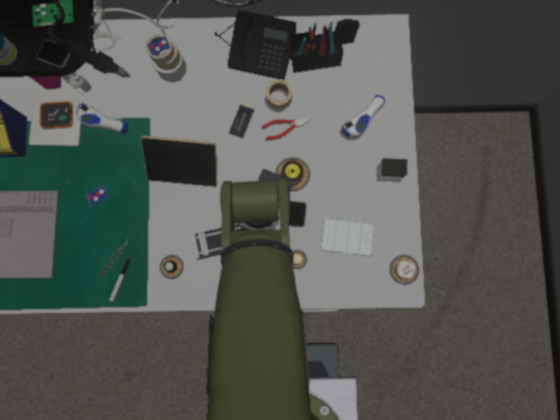

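In both views all four objects stand centred in their dishes: reel (225,196), jar (364,168), loupe (240,350) and tin (310,232) in the scene view. The phone and part case haven't moved, and the arm is clear, so I'm handing in.

```bash
python3 -c "
from cell import workorder
print(workorder.sign_off())"
```

```text
the job is handed in; nothing more can be done
None
```

The job is handed in at about 25 s on the clock: the reel, jar, loupe and tin each stand upright and centred in their own dishes by both cameras, and the phone and part case have not moved; sign-off returned no verdict.

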